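Find the hidden catch of the key box and slide it open

ROBOT

A 6-joint arm with a two-finger parallel gripper is mounted at the origin on the work surface. World frame = base frame: x ahead of the robot, y to its left, z up, the work surface at z = 0. Lengths are in m, angles in rad, forces in N, time in s.
With the tool pointing down it reaches from about 0.375 to 0.975 m from the base axis. Payload 3.8 kg.
Tool frame: the origin (TCP) lies between the finger pads; the fingertips stand 14 mm ahead of it and the grasp point (between the pads) lies 5 mm behind it (manip.finger_overhang is the distance from the TCP to the fingertips, in m); z points along the fingers, y is the line along which they close (so a half turn about z gives the same grasp; the last joint's range is limited). The gripper opens to 85 mm and grips with 20 to 120 N. Pads are 22 mm wide; open, the fingers measure 114 mm over their backs; the gripper's body (76 mm by 85 mm) begins 54 mm behind the grasp point. The pads swing forward as they close: fully open they stand 13 mm farther back than shut.
Start: joints at [-1.325, 0.264, 1.604, -0, 1.274, -0.037], TCP at [0.188, -0.648, 0.245] pointing down, gripper open.
Joint ranges: [-2.63, 2.63], [-0.94, 2.18], [0.31, 2.57], [-1.31, 4.45], [0, 2.66], [-2.55, 2.55]. Speed limits (rad/s): [2.57, 2.57, 3.14, 3.14, 3.14, 3.14].

INTERFACE

Orientations are given as a 3x3 rotation matrix whose columns are the frame's x, y, z axes.
In Python, from cell import manip, eyes, hand_in gives the robot as it stands.
- The arm moves only by the tool servo_tool, never from a script. Its argument "plan" is a list of rows, each a list of 7 numbers: the closure in counts, from 0 (fully open) to 255 (shut), then the shift along the tool's x, y, z in cm, then the turn, a rotation vector about the tool's x, y, z in degrees. In form: [[claw, x, y, z, wx, wy, wz], ...]. A call has 1 to 12 rows; each row shifts and turns the commanded pose from where the row before left it, along the tool's axes as they then stand; what a row does not reach is not made up. A row lasts 1/10 s, in which the tool goes at most 50 mm and 8.59 degrees, less where a joint would pass 70% of its speed; a pose out of reach is approached as far as the arm can. A call is refused whole if a number of a shift passes 5 or a number of a turn 8.59, either way. A call with a gripper value outside its range is refused whole. The fingers move at their own pace and stop on an object; "grip_force" is the grip in N (left out, the last holds). Time passes only in rows, so rows that do not move let the fingers close. It gives the time, the measured TCP pose, the force, the opening and the grip force at its end, in the units of the state.
- manip.sense(): the state, without advancing time (a new reading comes with each control period).
- eyes.grab_frame(name): name is "scene" or "top" or "wrist"; returns (picture, depth): 384x512x3 uint8, red, green, blue; 384x512 float32, m along the optical axis (not along the pixel's ray), 0 where there is no reading.
- eyes.get_calibration(name): a dict with "fx", "fy", "cx", "cy" (pixels), "R" (3x3) and "t" (3): a world point X has camera coordinates R X + t; the wrist camera has in their place "hand_eye" (4x4, takes a point from camera to tool coordinates, whose origin is the TCP and whose axes are the flange's). Camera axes: x right, y down, z forward; pixel columns grow to the right and rows downward; lengths in m; the calibration is good to about 2 mm. The wrist camera is an equidistant fisheye: a pixel r from the principal point sees the ray r / f radians off the axis. A picture is of the moment at which its call begins: read the wrist's pose just before it. get_calibration takes no time and is no camera call.
- hand_in(): hands the job in; it is judged then, once.
The state is a dict: "time": time; "joints": joint angles; "joint_vel": joint speeds; "effort": joint torques, N m; "tool_pos": TCP position; "orientation": TCP orientation; "wrist_force": force on the tool from outside, world axes, zero at the start; "ft_torque": the same for the moment, N m; "finger_gap": finger opening in m; "gripper_force": force on a finger pad.
Only numpy, scipy, OpenCV 4.12 (cv2) and the standard library are available. Lean on these libraries where they do the work, as an engineer would, in place of code of your own. Each camera call takes 0.05 s, during which the arm holds its last target. There are 200 camera calls.

TASK

Open the flat wooden key box on the console: with closed fingertips feel across the row of five identical flush slats along its front for the one that gives, press that slat down until the sprung cover behind it slips free, then push the cover's rib away with the fingertips until the cover is fully open. Do not grip or pick up anything; leave the key lying in the box and everything else on the console where it stands.

Things in the scene. Friction and masses are not known exactly. Their poses are not given: they have to be found in the camera images.
- keybox: Flat wooden key box, 200 (x) x 250 (y) x 40 mm high, fixed to the console. Origin: centre of its underside, z up; its -x long side (the front, with the slats) faces the robot. The cover (shut: x from -40 to 27 mm, top at 36 mm) slides back over a deck 30 mm high, between side rails 40 mm high. Under it is the key well, 49 mm (x) wide.
- slat_row (a point): Centre of the row of five slats along the box's front, on their tops, 40 mm above the console; axes as the box's. Slats: identical to the eye, each 56 (x) x 44 (y) mm, tops flush with one another, 4 mm gaps; centres at y = -96, -48, 0, 48, 96 mm from here along the box's y. Four are rigid, one, a different one each time, is the catch.
- catch (a joint): How far the sprung slat is pressed down: 0 = flush, 0.007 = stop. It starts to give at about 2 N, lets the cover go at about 4.5 mm (4.5 N), reaches its stop at 6 N and springs back up when let go. Which of the five slats it is cannot be seen, only felt.
- cover (a joint): How far the cover has slid, along the box's +x (away from the slats): 0 = shut and locked by the catch, 0.065 = fully open at its stop. When the catch lets go, the cover springs to about 0.015 by itself and stays; pushing it on takes about 2 to 3 N, and it stays where it is left.
- cover_rib (a point): Centre of the top of the cover's rib, a straight bar 8 (x) x 120 (y) mm standing 16 mm up from the cover, top 52 mm above the console. With the cover shut it is at x = -14 mm, y = 0 in the box's frame, and it moves with the cover. Its axes are those of the box.
- key: Steel door key, 59 mm long, 4 mm thick, lying on the floor of the well (8 mm above the console) under the cover. Origin: near the middle of its underside. Stays where it is.
- tin: Bystander: red plastic tin with clip-on lid, 85 mm across, 66 mm high, standing off the box's +y end. Origin: centre of its underside.
- jar: Bystander: glass jar with twist cap, 54 mm across, 62 mm high, off the box's +y end. Origin: centre of its underside.
- saucer: Bystander: white saucer, 104 mm across, 10 mm high, off the box's -y end. Origin: centre of its underside.
- teaglass: Bystander: amber tea glass, 54 mm across the rim, 78 mm high, standing on the saucer (rim 83 mm above the console). Origin: centre of its underside.
- coaster: Bystander: grey silicone coaster, 96 mm across, 6 mm thick, off the box's -y end. Origin: centre of its underside.
- remote: Bystander: grey remote control, 45 x 150 x 18 mm, lying behind the box. Origin: centre of its underside.

How it is judged:
By the outcome, as a careful person would: the job done as asked, in the order asked, and still so for the second after the job is handed in, with the robot touching nothing.
It also fails if it takes over 56 s, if anything falls off the work surface, if the arm or the gripper's body presses on something with over 40 N, if the wrist force passes 120 N, or if a joint passes its speed limit or range.

## Working session

There is one attempt and no reset: what is moved stays moved. The work goes in short steps, Python scripts to look and compute and a tool call to move; the robot and the scene stay as the last step left them, time stands still between calls to the robot, and variables do not carry over. Pictures are saved under pics/ and viewed, at most 10 in all, crops included, and the job is handed in when it is done.

Besides the shell and the picture viewer there is one more tool, called after "Emit:" as a command line: name --pt "numbers of a row" for each row, then --argument value for the rest. servo_tool: Moves the arm, as the interface text tells. Its arguments: {"type":"object","properties":{"plan":{"type":"array","items":{"type":"array","items":{"type":"number"}}},"grip_force":{"type":"number"}},"required":["plan"]}

```bash
ls; mkdir -p pics
python3 - <<'E'
from cell import manip, eyes
import cv2, numpy as np
s=manip.sense()
for k in s: print(k, np.round(s[k],3).tolist())
for n in ("top","scene"):
    p,d=eyes.grab_frame(n); c=eyes.get_calibration(n)
    cv2.imwrite(f"pics/{n}0.png",p[:,:,::-1]); np.savez(f"{n}0.npz",p=p,d=d,**c)
    print(n,{k:np.round(v,3).tolist() for k,v in c.items()})
E
```

```text
pics
time 0.0
joints [-1.325, 0.265, 1.605, -0.0, 1.274, -0.037]
joint_vel [-0.001, -0.0, 0.001, 0.002, 0.002, 0.001]
effort [-0.003, -51.512, -36.731, -0.001, 0.013, 0.0]
tool_pos [0.188, -0.647, 0.244]
orientation [[0.96, 0.279, -0.001], [0.279, -0.96, 0.002], [0.0, -0.002, -1.0]]
wrist_force [-0.127, -0.432, 0.285]
ft_torque [-0.001, -0.007, -0.01]
gripper_force 0.0
finger_gap 0.086
top {'fx': 416.184, 'fy': 416.184, 'cx': 258.102, 'cy': 193.557, 'R': [[-0.0, -1.0, -0.001], [-0.994, 0.0, -0.114], [0.114, 0.0, -0.994]], 't': [0.047, 0.612, 1.078]}
scene {'fx': 420.094, 'fy': 420.094, 'cx': 262.163, 'cy': 193.163, 'R': [[0.418, 0.908, 0.017], [0.477, -0.204, -0.855], [-0.773, 0.366, -0.518]], 't': [-0.29, -0.224, 1.604]}
```

View pics/top0.png

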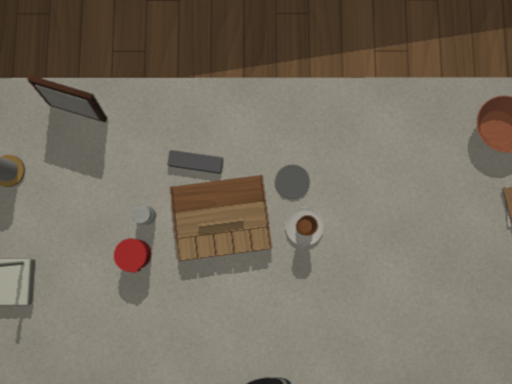

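The top view shows the box with corners near (171,187), (262,177), (270,249) and (180,259), the slats along its lower edge and the rib near (220,228). I'll fit the pose from the depth image.

```bash
cat > h.py <<'E'
import numpy as np, cv2
def cloud(f):
    v,u=np.mgrid[:384,:512]; d=f['d']
    pc=np.stack([(u-f['cx'])/f['fx']*d,(v-f['cy'])/f['fy']*d,d],-1)
    return (pc-f['t'])@f['R']
E
python3 - <<'E'
from h import *
f=np.load('top0.npz'); W=cloud(f)
m=np.zeros((384,512),bool); m[170:270,160:285]=1
z=W[...,2]; print('table z',np.median(z[280:330,150:300]))
sel=m&(z>0.024)&(z<0.048)&(f['d']>0)
n,l,st,c=cv2.connectedComponentsWithStats(sel.astype(np.uint8),connectivity=4)
b=l==1+np.argmax(st[1:,4]); P=W[b][:,:2].astype(np.float32)
r=cv2.minAreaRect(P*1000); print(r, cv2.boxPoints(r).round())
rb=m&(z>0.047)&(z<0.06); n,l,st,c=cv2.connectedComponentsWithStats(rb.astype(np.uint8))
for i in range(1,n):
    if st[i,4]>15:
        Q=W[l==i]; print('rib?',st[i],Q.mean(0).round(4),cv2.minAreaRect((Q[:,:2]*1000).astype(np.float32)))
p=cv2.resize(f['p'][165:275,155:340],None,fx=4,fy=4,interpolation=cv2.INTER_CUBIC); cv2.imwrite('pics/crop.png',p[:,:,::-1])
for (u,v) in [(188,247),(206,245),(223,244),(241,242),(259,240),(292,182),(304,228),(306,226),(132,255),(143,215)]: print((u,v),W[v,u].round(4))
E
```

```text
table z 0.0007590538297089942
((549.1946411132812, 146.97914123535156), (200.2620849609375, 250.68458557128906), 7.530533790588379) [[434. 258.]
 [466.  10.]
 [665.  36.]
 [632. 284.]]
rib? [198 218  46   9 143] [0.5354 0.1451 0.053 ] ((535.5624389648438, 145.50332641601562), (8.255895614624023, 119.33942413330078), 7.6079182624816895)
(188, 247) [0.4702 0.2306 0.0432]
(206, 245) [0.4754 0.1841 0.0393]
(223, 244) [0.478  0.1393 0.0407]
(241, 242) [0.4832 0.0923 0.0368]
(259, 240) [0.4884 0.0449 0.0418]
(292, 182) [ 0.6469 -0.046   0.007 ]
(304, 228) [ 0.5205 -0.0765  0.0153]
(306, 226) [ 0.5261 -0.0824  0.0113]
(132, 255) [0.4503 0.3693 0.0666]
(143, 215) [0.5527 0.3452 0.0637]
```

View pics/crop.png

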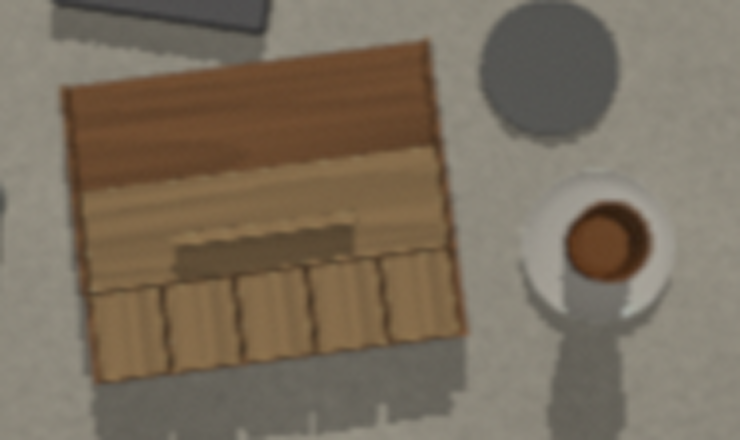

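Emit:
servo_tool --pt "255 0 0 0 0 0 8.59" --pt "255 2.2 -3.6 0 0 0 0" --pt "255 2.2 -3.6 0 0 0 0" --pt "255 2.2 -3.6 0 0 0 0" --pt "255 2.2 -3.6 0 0 0 0" --pt "255 2.2 -3.6 0 0 0 0" --pt "255 2.2 -3.6 0 0 0 0" --pt "255 2.2 -3.6 0 0 0 0" --pt "255 2.2 -3.6 0 0 0 0" --pt "255 2.2 -3.6 0 0 0 0" --pt "255 2.2 -3.6 0 0 0 0" --pt "255 2.2 -3.6 0 0 0 0" --grip_force 20

```text
time: 1.3
tool_pos: [0.3758, -0.2218, 0.245]
orientation: [[0.991, 0.132, -0.0], [0.132, -0.991, 0.0], [-0.0, -0.0, -1.0]]
wrist_force: [0.5, -0.4, -0.2]
finger_gap: -0.0003
gripper_force: 0.0
```

Emit:
servo_tool --pt "255 2.14 -3.53 0 0 0 0" --pt "255 2.14 -3.53 0 0 0 0" --pt "255 2.14 -3.53 0 0 0 0" --pt "255 2.14 -3.53 0 0 0 0" --pt "255 2.14 -3.53 0 0 0 0" --pt "255 2.14 -3.53 0 0 0 0" --pt "255 2.14 -3.53 0 0 0 0" --pt "255 0 0 4.5 0 0 0" --pt "255 0 0 4.5 0 0 0" --pt "255 0 0 4.5 0 0 0" --pt "255 0 0 3.5 0 0 0" --pt "255 0 0 0 0 0 0"

```text
time: 2.5
tool_pos: [0.4857, 0.0411, 0.0696]
orientation: [[0.991, 0.133, -0.013], [0.133, -0.991, -0.0], [-0.013, -0.001, -1.0]]
wrist_force: [-0.2, -0.7, -0.2]
finger_gap: 0.0
gripper_force: 0.0
```

Run:
```python
from cell import manip, eyes
import cv2
p,d=eyes.grab_frame("scene"); cv2.imwrite("pics/s1.png",p[:,:,::-1])
s=manip.sense(); print(s['tool_pos'],s['wrist_force'])
```

```text
[0.48843133 0.0411064  0.07264644] [ 0.2602459  -0.3169647   0.48350691]
```

View pics/s1.png

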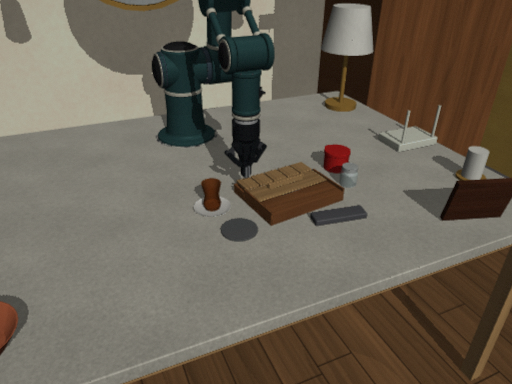

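The closed fingertips are above the -y end slat (pixel ~(246,178)), clear of the tea glass. Next I start feeling downward.

Emit:
servo_tool --pt "255 0 0 0.8 0 0 0" --pt "255 0 0 0.6 0 0 0" --pt "255 0 0 0 0 0 0" --pt "255 0 0 0 0 0 0"

```text
time: 2.95
tool_pos: [0.4923, 0.0411, 0.0624]
orientation: [[0.991, 0.132, 0.002], [0.132, -0.991, 0.0], [0.002, 0.0, -1.0]]
wrist_force: [-0.2, 0.1, -1.0]
finger_gap: 0.0001
gripper_force: 0.0
```

Emit:
servo_tool --pt "255 0 0 0.2 0 0 0" --pt "255 0 0 0.1 0 0 0" --pt "255 0 0 0 0 0 0" --pt "255 0 0 0 0 0 0"

```text
time: 3.35
tool_pos: [0.4915, 0.0412, 0.0583]
orientation: [[0.991, 0.133, 0.0], [0.133, -0.991, 0.0], [0.0, -0.0, -1.0]]
wrist_force: [0.2, 0.4, -0.1]
finger_gap: 0.0
gripper_force: 0.0
```

Emit:
servo_tool --pt "255 0 0 0.1 0 0 0" --pt "255 0 0 0.1 0 0 0" --pt "255 0 0 0 0 0 0" --pt "255 0 0 0 0 0 0"

```text
time: 3.75
tool_pos: [0.4914, 0.0411, 0.0562]
orientation: [[0.991, 0.132, -0.0], [0.132, -0.991, -0.0], [-0.0, -0.0, -1.0]]
wrist_force: [0.4, 0.3, -0.5]
finger_gap: 0.0002
gripper_force: 0.0
```

Emit:
servo_tool --pt "255 0 0 0.1 0 0 0" --pt "255 0 0 0.1 0 0 0" --pt "255 0 0 0 0 0 0" --pt "255 0 0 0 0 0 0"

```text
time: 4.15
tool_pos: [0.4915, 0.0412, 0.0542]
orientation: [[0.991, 0.133, -0.0], [0.133, -0.991, 0.0], [-0.0, -0.0, -1.0]]
wrist_force: [-0.1, -0.4, 1.0]
finger_gap: -0.0002
gripper_force: 0.0
```

Emit:
servo_tool --pt "255 0 0 0.1 0 0 0" --pt "255 0 0 0 0 0 0" --pt "255 0 0 0 0 0 0"

```text
time: 4.45
tool_pos: [0.4916, 0.0412, 0.054]
orientation: [[0.991, 0.132, -0.0], [0.132, -0.991, -0.0], [-0.0, -0.0, -1.0]]
wrist_force: [-1.8, -0.3, 6.1]
finger_gap: 0.0
gripper_force: 3.0
```

The first slat is rigid: 6 N with no give, top at TCP z = 0.054. On to the next one.

Emit:
servo_tool --pt "255 0 0 -0.8 0 0 0" --pt "255 0 -2.4 0 0 0 0" --pt "255 0 -2.4 0 0 0 0" --pt "255 0 0 0 0 0 0" --pt "255 0 0 0.5 0 0 0" --pt "255 0 0 0.2 0 0 0" --pt "255 0 0 0.1 0 0 0" --pt "255 0 0 0 0 0 0" --pt "255 0 0 0 0 0 0" --pt "255 0 0 0 0 0 0"

```text
time: 5.45
tool_pos: [0.485, 0.0882, 0.054]
orientation: [[0.991, 0.131, -0.001], [0.131, -0.991, 0.0], [-0.001, -0.001, -1.0]]
wrist_force: [-3.7, 1.6, 9.1]
finger_gap: 0.0
gripper_force: 4.5
```

Rigid again. Next slat.

Emit:
servo_tool --pt "255 0 0 -0.8 0 0 0" --pt "255 0 -2.4 0 0 0 0" --pt "255 0 -2.4 0 0 0 0" --pt "255 0 0 0 0 0 0" --pt "255 0 0 0.5 0 0 0" --pt "255 0 0 0.2 0 0 0" --pt "255 0 0 0.1 0 0 0" --pt "255 0 0 0 0 0 0" --pt "255 0 0 0 0 0 0" --pt "255 0 0 0 0 0 0"

```text
time: 6.45
tool_pos: [0.4786, 0.1355, 0.054]
orientation: [[0.991, 0.131, -0.001], [0.131, -0.991, -0.0], [-0.001, -0.0, -1.0]]
wrist_force: [-4.7, 0.0, 8.9]
finger_gap: -0.0002
gripper_force: 4.8
```

Emit:
servo_tool --pt "255 0 0 -0.8 0 0 0" --pt "255 0 -2.5 0 0 0 0" --pt "255 0 -2.4 0 0 0 0" --pt "255 0 0 0 0 0 0" --pt "255 0 0 0.5 0 0 0" --pt "255 0 0 0.2 0 0 0" --pt "255 0 0 0.1 0 0 0" --pt "255 0 0 0 0 0 0" --pt "255 0 0 0 0 0 0" --pt "255 0 0 0 0 0 0"

```text
time: 7.45
tool_pos: [0.4723, 0.1845, 0.0532]
orientation: [[0.991, 0.132, -0.0], [0.132, -0.991, -0.0], [-0.0, 0.0, -1.0]]
wrist_force: [-0.2, -0.5, 1.0]
finger_gap: 0.0
gripper_force: 0.5
```

This slat gives (z 0.0532 at ~1 N). I'll press it further.

Emit:
servo_tool --pt "255 0 0 0.1 0 0 0" --pt "255 0 0 0.1 0 0 0" --pt "255 0 0 0.1 0 0 0" --pt "255 0 0 0 0 0 0" --pt "255 0 0 0 0 0 0"

```text
time: 7.95
tool_pos: [0.4724, 0.1847, 0.0504]
orientation: [[0.991, 0.133, 0.0], [0.133, -0.991, -0.0], [0.0, 0.0, -1.0]]
wrist_force: [-0.6, -3.6, 3.5]
finger_gap: 0.0004
gripper_force: 1.9
```

Emit:
servo_tool --pt "255 0 0 0.1 0 0 0" --pt "255 0 0 0.1 0 0 0" --pt "255 0 0 0.1 0 0 0" --pt "255 0 0 0 0 0 0" --pt "255 0 0 0 0 0 0"

```text
time: 8.45
tool_pos: [0.4724, 0.1848, 0.0474]
orientation: [[0.991, 0.133, 0.0], [0.133, -0.991, -0.0], [0.0, 0.0, -1.0]]
wrist_force: [-0.9, -4.1, 5.5]
finger_gap: 0.0004
gripper_force: 2.8
```

Run:
```python
from cell import manip, eyes
from h import *
p,d=eyes.grab_frame("top"); c=eyes.get_calibration("top")
f=dict(p=p,d=d,**c); W=cloud(f); s=manip.sense(); print(s['tool_pos'],s['wrist_force'])
a=np.deg2rad(7.53); D=W[...,:2]-[.5492,.147]
bx=D@[np.cos(a),np.sin(a)]; by=D@[-np.sin(a),np.cos(a)]; z=W[...,2]
m=(abs(by)<.058)&(abs(bx)<.09)&(z>.047)&(z<.06)
for lo in (-.055,-.03,0,.03):
    k=m&(by>lo)&(by<lo+.025); print(lo,k.sum(),np.median(bx[k]) if k.any() else None)
cv2.imwrite('pics/t2.png',cv2.resize(p[165:275,155:340],None,fx=4,fy=4)[:,:,::-1])
```

```text
[0.47238755 0.18480323 0.04740096] [-0.44485867 -3.46367591  5.75399169]
-0.055 29 0.002514356635661317
-0.03 32 0.0028950147808463906
0 29 0.0022590820465040675
0.03 10 0.004719170329869735
```

View pics/t2.png

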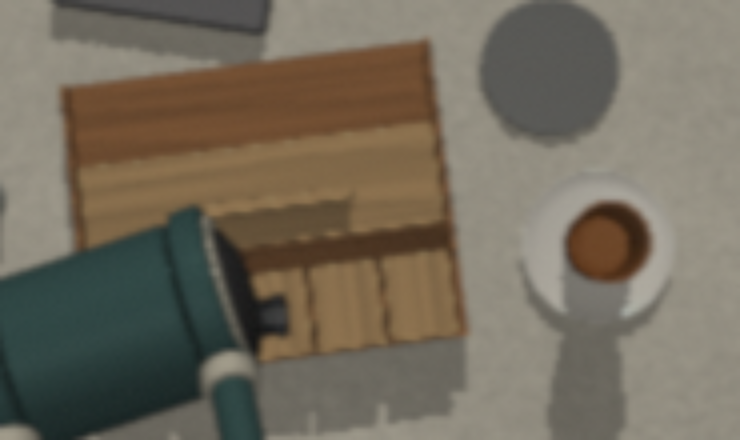

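The cover has sprung free: the rib is now at box x ≈ +2 mm, and the dark well gap shows at (350,250). I'll lift, go over to the rib's centre and lower in front of it.

Emit:
servo_tool --pt "255 0 0 -1.0 0 0 0" --pt "255 0 0 -2.8 0 0 0" --pt "255 2.5 2.4 0 0 0 0" --pt "255 2.6 2.4 0 0 0 0" --pt "255 0 0 0 0 0 0" --pt "255 0 0 1.5 0 0 0" --pt "255 0 0 1.0 0 0 0" --pt "255 0 0 0.3 0 0 0" --pt "255 0 0 0 0 0 0" --pt "255 0 0 0 0 0 0"

```text
time: 9.5
tool_pos: [0.5285, 0.1444, 0.0569]
orientation: [[0.991, 0.133, -0.001], [0.133, -0.991, -0.0], [-0.001, -0.0, -1.0]]
wrist_force: [0.5, 0.1, -0.4]
finger_gap: 0.0
gripper_force: 0.0
```

Emit:
servo_tool --pt "255 0.5 0 0 0 0 0" --pt "255 0.5 0 0 0 0 0" --pt "255 0.5 0 0 0 0 0" --pt "255 0.5 0 0 0 0 0" --pt "255 0.5 0 0 0 0 0" --pt "255 0.5 0 0 0 0 0" --pt "255 0.5 0 0 0 0 0" --pt "255 0.5 0 0 0 0 0" --pt "255 0.5 0 0 0 0 0" --pt "255 0.5 0 0 0 0 0" --pt "255 0 0 0 0 0 0" --pt "255 0 0 0 0 0 0"

```text
time: 10.7
tool_pos: [0.5794, 0.1508, 0.0573]
orientation: [[0.991, 0.132, 0.001], [0.132, -0.991, 0.0], [0.001, -0.0, -1.0]]
wrist_force: [-0.0, -0.5, -0.1]
finger_gap: 0.0002
gripper_force: 0.0
```

Emit:
servo_tool --pt "255 0.2 0 0 0 0 0" --pt "255 0.2 0 0 0 0 0" --pt "255 0.2 0 0 0 0 0" --pt "255 0 0 0 0 0 0" --pt "255 0 0 0 0 0 0"

```text
time: 11.2
tool_pos: [0.5846, 0.1515, 0.0572]
orientation: [[0.991, 0.132, -0.0], [0.132, -0.991, 0.0], [-0.0, -0.0, -1.0]]
wrist_force: [-2.2, 0.0, 0.4]
finger_gap: -0.0002
gripper_force: 1.1
```

Emit:
servo_tool --pt "255 0.1 0 0 0 0 0" --pt "255 0.1 0 0 0 0 0" --pt "255 0 0 0 0 0 0" --pt "255 0 0 0 0 0 0"

```text
time: 11.6
tool_pos: [0.5849, 0.1515, 0.0571]
orientation: [[0.991, 0.132, -0.004], [0.132, -0.991, -0.001], [-0.004, 0.0, -1.0]]
wrist_force: [-7.4, -0.8, 5.7]
finger_gap: 0.0001
gripper_force: 3.7
```

Emit:
servo_tool --pt "255 0.1 0 0 0 0 0" --pt "255 0.05 0 0 0 0 0" --pt "255 0 0 0 0 0 0" --pt "255 0 0 0 0 0 0"

```text
time: 12.0
tool_pos: [0.585, 0.1515, 0.0571]
orientation: [[0.991, 0.132, -0.007], [0.132, -0.991, -0.001], [-0.007, 0.0, -1.0]]
wrist_force: [-10.8, -1.7, 9.0]
finger_gap: -0.0001
gripper_force: 5.7
```

The cover is at its stop: the force climbs to 11 N with no further travel. I'll back off, lift clear and check.

Emit:
servo_tool --pt "255 -0.5 0 0 0 0 0" --pt "255 -0.7 0 0 0 0 0" --pt "255 0 0 -3 0 0 0" --pt "255 0 0 -4.5 0 0 0" --pt "255 0 0 -4.5 0 0 0" --pt "255 0 0 -4.5 0 0 0" --pt "255 -4 0 0 0 0 0" --pt "255 -4 2 0 0 0 0" --pt "255 -4 4 0 0 0 0" --pt "255 0 4.5 0 0 0 0" --pt "255 0 4.5 0 0 0 0" --pt "255 0 4.5 0 0 0 0"

```text
time: 13.2
tool_pos: [0.4873, -0.0551, 0.2229]
orientation: [[0.991, 0.133, 0.003], [0.133, -0.991, -0.001], [0.003, 0.001, -1.0]]
wrist_force: [0.6, 0.3, 0.4]
finger_gap: 0.0001
gripper_force: 0.0
```

Emit:
servo_tool --pt "255 0 4.5 0 0 0 0" --pt "255 0 4.5 0 0 0 0" --pt "255 0 3 0 0 0 0" --pt "255 0 0 0 0 0 0" --pt "255 0 0 0 0 0 0"

```text
time: 13.7
tool_pos: [0.5031, -0.1731, 0.2222]
orientation: [[0.991, 0.131, 0.001], [0.131, -0.991, 0.0], [0.001, -0.0, -1.0]]
wrist_force: [-1.0, 0.6, 0.1]
finger_gap: -0.0001
gripper_force: 0.0
```

Run:
```python
from cell import manip, eyes
from h import *
p,d=eyes.grab_frame("top"); c=eyes.get_calibration("top")
f=dict(p=p,d=d,**c); W=cloud(f); s=manip.sense(); print(s['time'],s['tool_pos'],s['wrist_force'])
a=np.deg2rad(7.53); D=W[...,:2]-[.5492,.147]
bx=D@[np.cos(a),np.sin(a)]; by=D@[-np.sin(a),np.cos(a)]; z=W[...,2]
m=(abs(by)<.056)&(abs(bx)<.09)&(z>.047)&(z<.06)
print(m.sum(),np.median(bx[m]),np.percentile(bx[m],[5,95]))
cv2.imwrite('pics/t3.png',p[:,:,::-1])
```

```text
13.75 [ 0.50294973 -0.17225401  0.222134  ] [-0.32917245  0.85884923  0.6168268 ]
138 0.05051128392343003 [0.04687672 0.05444804]
```

View pics/t3.png

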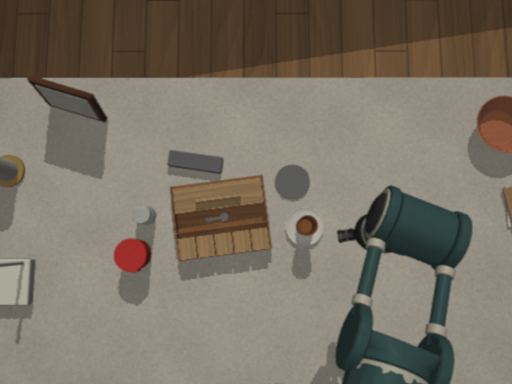

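The cover is fully open: the rib is at box x ≈ 50.5 mm against 51 mm expected. The key lies in the well at (217,217), and everything else is where it was.

```bash
python3 -c "
from cell import hand_in
print(hand_in())"
```

```text
the job is handed in; nothing more can be done
None
```

The key box is open and the job is handed in: the catch was the slat at y = +48 mm, the cover was pushed back to its stop, and the key and everything else on the console stayed where they were.

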